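# Fetch the grease tin from behind the tall containers

### The arm

A 6-joint arm with a two-finger parallel gripper is mounted at the origin on the work surface. World frame = base frame: x ahead of the robot, y to its left, z up, the work surface at z = 0. Lengths are in m, angles in rad, forces in N, time in s.
With the tool pointing down it reaches from about 0.35 to 0.975 m from the base axis. Payload 4.9 kg.
Tool frame: the origin (TCP) lies between the finger pads; the fingertips stand 17 mm ahead of it and the grasp point (between the pads) lies 2 mm behind it; z points along the fingers, y is the line along which they close (so a half turn about z gives the same grasp; the last joint's range is limited). The gripper opens to 85 mm and grips with 20 to 120 N. Pads are 22 mm wide; open, the fingers measure 114 mm over their backs; the gripper's body (76 mm by 85 mm) begins 54 mm behind the grasp point. The pads swing forward as they close: fully open they stand 13 mm farther back than shut.
Start: joints at [-1.281, 0.053, 1.613, -0, 1.476, -0.119], TCP at [0.248, -0.573, 0.248] pointing down, gripper open.
Joint ranges: [-3.01, 3.01], [-1.01, 2.22], [0.06, 2.58], [-1.02, 4.17], [0.09, 2.62], [-3.14, 3.14]. Speed limits (rad/s): [2.57, 2.57, 3.14, 3.14, 3.14, 3.14].

### API

Orientations are given as [roll, pitch, yaw] about the fixed x, y, z axes, in that order (R = Rz(yaw) Ry(pitch) Rx(roll)).
In Python, from cell import monitor, imaging, env gives the robot as it stands.
- The arm moves only by the shell command python3 -m crank 'ROWS'. ROWS is JSON, a list of rows, each a list of 3 entries, a list of its own where there are three numbers: the shift along the world's x, y, z in m, then the turn, a rotation vector about the world's x, y, z in degrees, then the closure, from -1 (fully open) to 1 (shut). In form: [[[dx, dy, dz], [wx, wy, wz], fingers], ...]. A call has exactly 8 rows; each row is the pose to reach, as a shift and turn from the pose commanded when the call began; what a row does not reach only later rows make up. A row lasts 1/10 s, in which the tool goes at most 50 mm and 8.59 degrees, less where a joint would pass 70% of its speed; a pose out of reach is approached as far as the arm can. A call with a gripper value outside its range is refused whole. The fingers move at their own pace and stop on an object; the grip force is fixed at half the most. Time passes only in rows, so rows that repeat a pose let the fingers close, or fill a call up. It gives the time, the measured TCP pose, the force, the opening and the grip force at its end, in the units of the state.
- monitor.get_state(): the state, without advancing time (a new reading comes with each control period).
- imaging.read_camera(name): name is "scene" or "side" or "wrist"; returns the picture (480x640x3 uint8, blue, green, red); there is no depth.
- imaging.calibration(name): a dict with "intrinsics" (3x3 intrinsics, pixels), "world_to_cam" (4x4, takes a point from world to camera coordinates); the wrist camera has in their place "mount" (4x4, takes a point from camera to tool coordinates, whose origin is the TCP and whose axes are the flange's). Camera axes: x right, y down, z forward; pixel columns grow to the right and rows downward; lengths in m; the calibration is good to about 2 mm. A picture is of the moment at which its call begins: read the wrist's pose just before it. calibration takes no time and is no camera call.
- env.job_done(): hands the job in; it is judged then, once.
Trained networks look in the newest picture that a camera, given by its name, has taken for a name from the list of things; names that differ only in an ending like _2 or _b are one class to them, and where a whole thing is asked for, a point or a joint stands for the part that bears it (a point fixed in the world has none). Each returns a list of dicts, best first, with "score" (0 to 1); they miss things now and then, are a little off and sometimes report something else, mostly with a low value. They report only what shows in the picture. A call takes as long as a camera call.
- imaging.regions_of(target, camera): "region" (480x640 bool, what is visible of it) and "point" ([column, row] in pixels, amid what is visible of it).
- imaging.tip_of(target, camera): "point" ([column, row] in pixels: a listed point, or the origin of a listed thing).
The state is a dict: "clock": time; "q": joint angles; "qvel": joint speeds; "joint_efforts": joint torques, N m; "tool_pos": TCP position; "tool_rot": TCP orientation; "ft_force": force on the tool from outside, world axes, zero at the start; "moment": the same for the moment, N m; "finger_gap": opening from 0.0 (shut) to 1.0 (fully open); "grasp_force": force on a finger pad.
Only numpy, scipy, OpenCV 4.12 (cv2) and the standard library are available. Lean on these libraries where they do the work, as an engineer would, in place of code of your own. Each camera call takes 0.05 s, during which the arm holds its last target. There are 200 camera calls.

### The job

The flat grease tin is wanted at the pump, but three tall containers stand in front of it in the spill tray. Stand all three on the rubber mat, set the grease tin flat in the steel parts tray beside the pump, then put each tall container back in the very place where it stood, turned as it was. Keep everything upright, set things down rather than dropping them, and leave the jar and the wrench where they are.

Things in the scene. Friction and masses are not known exactly. Their poses are not given: they have to be found in the camera images.
- spill_tray: Galvanised spill tray, grating floor, fixed, 166 (its x) x 280 (its y) mm, rim 26 mm high; origin under its centre on the bench. Things stand on its floor 10 mm above the bench. Its x points away from the robot: near row (x about -34 mm) has the three tall containers, at y about -82, 0, 82 mm in any order; far row (x about +34 mm) has grease tin and jar, at y about -55 and 55 mm, either way round.
- mat: Black ribbed rubber bench mat, fixed, 140 (its x) x 300 (its y) x 3 mm, to one side of the spill tray (left or right); origin under its centre on the bench. Free at the start; room for three containers in a row along its y.
- parts_tray: Shallow stainless parts tray, fixed, 160 (its x) x 170 (its y) mm, rim 18 mm high, walls and floor 3 mm thick, empty, on the other side of the spill tray from the mat; origin under its centre on the bench. The blue pump under repair (fixed, 180 mm diameter, 165 mm high at its shaft end) stands 30 mm or more beyond the tray, about 210 mm from its centre along its x; keep clear of it.
- spray_can: Round aerosol can, 65 mm diameter, straight side from 4 to 142 mm height, domed shoulder and narrow black cap (37 mm) up to 182 mm; about 0.3 kg. Origin: centre of its underside; z up along it.
- solvent_can: Rectangular steel solvent can, 46 (its x) x 70 (its y) x 138 mm, black screw cap off-centre (at y = +14 mm) and a small wire bail on top, up to 155 mm; about 0.4 kg. Origin: centre of its underside; at the start its x is nearly parallel to the spill tray's x.
- oil_bottle: Round white plastic oil bottle, 64 mm diameter, straight side from 3 to 118 mm height, shoulder and grey pointed spout up to 166 mm; about 0.3 kg, rigid. Origin: centre of its underside; z up along it.
- grease_tin: Low flat round steel tin with a lid, 58 mm diameter, 42 mm high, about 0.14 kg; the thing wanted. Origin: centre of its underside; z up.
- jar: Low, narrower amber glass jar with black lid, 45 mm diameter, 62 mm high, standing in the far row beside the grease tin; bystander, loose. Origin: centre of its underside.
- wrench: Steel combination wrench lying flat on the bench beyond the spill tray, 200 mm long, 8 mm thick, about 38 mm wide at the jaw; bystander, loose. Origin: middle of its length, underside.

How it is judged:
On the way, in this order (a step that is already met when the one before it is completed fails the run):
1. all three tall containers stand on the mat at once, let go (x of spray_can in the frame of mat between -0.07 and 0.07 m and y of spray_can in the frame of mat between -0.15 and 0.15 m and z of each of spray_can, solvent_can, oil_bottle in the frame of mat below 0.012 m and angle between each of spray_can, solvent_can, oil_bottle's own z axis and vertical below 0.1 rad and contact force between each of spray_can, solvent_can, oil_bottle and the fingers below 0.5 N and x of solvent_can in the frame of mat between -0.07 and 0.07 m and y of solvent_can in the frame of mat between -0.15 and 0.15 m and x of oil_bottle in the frame of mat between -0.07 and 0.07 m and y of oil_bottle in the frame of mat between -0.15 and 0.15 m), for 0.2 s.
2. the grease tin stands flat in the parts tray, let go (x of grease_tin in the frame of parts_tray between -0.05 and 0.05 m and y of grease_tin in the frame of parts_tray between -0.055 and 0.055 m and z of grease_tin in the frame of parts_tray below 0.01 m and angle between grease_tin's own z axis and vertical below 0.1 rad and contact force between grease_tin and the fingers below 0.5 N), for 0.2 s.
At the end, for the whole second after the job is handed in: Grease tin flat in the parts tray, inside its rim; each tall container upright (0.06 rad) within 15 mm of where it stood at the start, the rectangular can within 0.26 rad of square to the spill tray; jar within 15 mm of its start; all let go and at rest (all of step 2 and distance of each of spray_can, solvent_can, oil_bottle, jar from where it was at the start of the episode below 0.015 m and angle between each of spray_can, solvent_can, oil_bottle's own z axis and vertical below 0.06 rad and angle between the x axis of solvent_can and the x axis of spill_tray, either way round below 0.26 rad and linear speed of each of spray_can, solvent_can, oil_bottle, grease_tin, jar below 0.02 m/s); the robot touches nothing.
It fails at once if a container is tipped over (angle between any of spray_can, solvent_can, oil_bottle, grease_tin's own z axis and vertical above 0.5 rad).
It fails at once if a container is dropped from more than about 2 cm or knocked flying ((linear speed of spray_can above 0.65 m/s and contact force between spray_can and the fingers below 0.2 N) or (linear speed of solvent_can above 0.65 m/s and contact force between solvent_can and the fingers below 0.2 N) or (linear speed of oil_bottle above 0.65 m/s and contact force between oil_bottle and the fingers below 0.2 N) or (linear speed of grease_tin above 0.65 m/s and contact force between grease_tin and the fingers below 0.2 N)).
It fails at once if the jar is shifted by more than 15 mm or knocked over (distance of jar from where it was at the start of the episode above 0.015 m or angle between jar's own z axis and vertical above 0.3 rad).
It fails at once if the wrench is shifted by more than 20 mm (distance of wrench from where it was at the start of the episode above 0.02 m).
It also fails if it takes over 138 s, if anything falls off the work surface, if the arm or the gripper's body presses on something with over 40 N, if the wrist force passes 120 N, or if a joint passes its speed limit or range.

## Working session

There is one attempt and no reset: what is moved stays moved. The work goes in short steps, Python scripts to look and compute and a shell command to move; the robot and the scene stay as the last step left them, time stands still between calls to the robot, and variables do not carry over. Pictures are saved under pics/ and viewed, at most 14 in all, crops included, and the job is handed in when it is done.

```bash
mkdir -p pics; ls
cat > h.py <<'E'
import numpy as np, cv2
from cell import monitor, imaging, env
from scipy.spatial.transform import Rotation as R
def cam(name):
    c=imaging.calibration(name); K=np.array(c["intrinsics"])
    if name=="wrist":
        s=monitor.get_state(); T=np.eye(4); T[:3,:3]=R.from_euler("xyz",s["tool_rot"]).as_matrix(); T[:3,3]=s["tool_pos"]
        return K, np.linalg.inv(T@np.array(c["mount"]))
    return K, np.array(c["world_to_cam"])
def proj(K,W,P):
    P=np.atleast_2d(P); c=P@W[:3,:3].T+W[:3,3]; u=c@K.T; return u[:,:2]/u[:,2:]
def at_z(K,W,px,z):
    d=W[:3,:3].T@np.linalg.solve(K,[px[0],px[1],1]); o=-W[:3,:3].T@W[:3,3]
    return o+d*(z-o[2])/d[2]
NAMES=["spill_tray","mat","parts_tray","spray_can","solvent_can","oil_bottle","grease_tin","jar","wrench"]
E
python3 - <<'E'
from h import *
print(monitor.get_state())
for n in ["scene","side"]:
    K,W=cam(n); im=imaging.read_camera(n); cv2.imwrite(f"pics/{n}0.png",im)
    print(n,"cam at",(-W[:3,:3].T@W[:3,3]).round(3))
    for t in NAMES:
        r=imaging.tip_of(t,n)
        for d in r[:2]: print(t,round(d["score"],2),np.round(d["point"],1),at_z(K,W,d["point"],0.01 if t in NAMES[3:8] else 0).round(3))
E
```

```text
pics
{'clock': 0.0, 'q': array([-1.28101072e+00,  5.33580100e-02,  1.61432654e+00, -2.15207081e-05,
        1.47602119e+00, -1.18995990e-01]), 'qvel': array([0.00179703, 0.00112757, 0.00113103, 0.00176495, 0.0004193 ,
       0.00023851]), 'joint_efforts': array([-1.39330554e-03, -3.93690240e+01, -3.70173025e+01, -1.85120784e-04,
        7.13565300e-03,  4.01274235e-06]), 'tool_pos': array([ 0.24825478, -0.57291796,  0.24704285]), 'tool_rot': array([-3.13949197e+00, -2.29587171e-04,  4.08783419e-01]), 'ft_force': array([ 0.36117348,  0.23507361, -0.29478813]), 'moment': array([0.01630933, 0.00012863, 0.01094002]), 'grasp_force': 0.0, 'finger_gap': 1.0031703527394031}
scene cam at [1.16  0.223 0.996]
spill_tray 0.88 [328.7 212.8] [ 0.536 -0.008  0.   ]
mat 0.79 [473.2 247.3] [0.496 0.351 0.   ]
parts_tray 0.79 [212.7 164.3] [ 0.51  -0.352  0.   ]
spray_can 0.93 [331.3 197.6] [ 0.497 -0.016  0.01 ]
oil_bottle 0.61 [300.1 186.4] [ 0.494 -0.104  0.01 ]
grease_tin 0.95 [345.5 229.9] [0.573 0.051 0.01 ]
jar 0.69 [298.3 214.2] [ 0.575 -0.073  0.01 ]
wrench 0.81 [295.5 309.2] [0.804 0.02  0.   ]
side cam at [ 0.48  -0.612  0.831]
spill_tray 0.89 [258.7 260.2] [ 0.534 -0.009  0.   ]
mat 0.91 [217.2 151.5] [ 0.493  0.348 -0.   ]
parts_tray 0.97 [284.6 423.8] [ 0.515 -0.352  0.   ]
oil_bottle 0.89 [254.1 295.9] [ 0.509 -0.099  0.01 ]
oil_bottle 0.17 [284.1 424.6] [ 0.513 -0.356  0.01 ]
grease_tin 0.93 [268.1 235. ] [0.565 0.045 0.01 ]
grease_tin 0.36 [280.9 420.2] [ 0.51  -0.348  0.01 ]
jar 0.8 [281.1 273.6] [ 0.571 -0.06   0.01 ]
jar 0.16 [270.6 233.5] [0.571 0.048 0.01 ]
wrench 0.72 [377.8 232.1] [0.803 0.006 0.   ]
```

View pics/scene0.png

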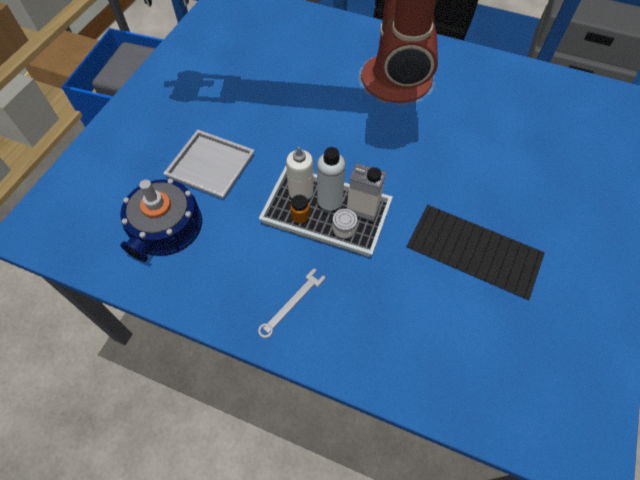

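View pics/side0.png

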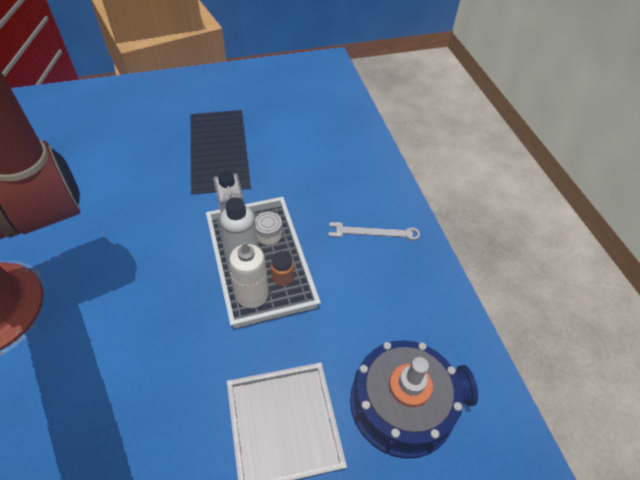

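The scene image shows, in the tray's near row, oil bottle (299,175), spray can (331,180) and solvent can (367,190). The tin is at (345,222) and the jar at (299,210); the mat is on the left and the parts tray on the right. The side view agrees. Next I'll measure the angles and positions.

Run:
```python
from h import *
print(np.array(imaging.calibration("wrist")["mount"]).round(3).tolist())
zz=dict(spill_tray=.026,mat=.003,parts_tray=.018)
for n in ["scene","side"]:
    K,W=cam(n); imaging.read_camera(n)
    for t,z in zz.items():
        m=imaging.regions_of(t,n)[0]["region"].astype(np.uint8)
        c=max(cv2.findContours(m,0,1)[0],key=cv2.contourArea)[:,0]
        P=np.array([at_z(K,W,p,z)[:2] for p in c],np.float32)
        r=cv2.minAreaRect(P*1000); print(n,t,[np.round(v,1) for v in r])
    for t,z in [("spray_can",.1),("solvent_can",.079),("oil_bottle",.085),("grease_tin",.052),("jar",.072)]:
        for d in imaging.regions_of(t,n)[:1]: print(n,t,round(d["score"],2),np.round(d["point"]),at_z(K,W,d["point"],z).round(3))
```

```text
[[0.0, -0.948, -0.318, 0.083], [1.0, 0.0, 0.001, 0.0], [-0.0, -0.318, 0.948, -0.126], [0.0, 0.0, 0.0, 1.0]]
scene spill_tray [array([543.3, -13.8]), array([184.8, 290.4]), np.float64(2.4)]Traceback (most recent call last):
  File "<stdin>", line 7, in <module>
IndexError: list index out of range
```

```bash
python3 -m crank '[[[0.15,0.30,0.22],[0,0,66],-1],[[0.15,0.30,0.22],[0,0,66],-1],[[0.15,0.30,0.22],[0,0,66],-1],[[0.15,0.30,0.22],[0,0,66],-1],[[0.15,0.30,0.22],[0,0,66],-1],[[0.15,0.30,0.22],[0,0,66],-1],[[0.15,0.30,0.22],[0,0,66],-1],[[0.15,0.30,0.22],[0,0,66],-1]]'
```

```text
clock: 1.95
tool_pos: [0.3983, -0.2726, 0.4691]
tool_rot: [3.141, 0.001, 1.565]
ft_force: [-0.2, 0.5, 0.7]
finger_gap: 0.999
grasp_force: 0.0
```

```bash
python3 -m crank '[[[0.10,0.37,0.03],[0,0,0],-1],[[0.10,0.37,0.03],[0,0,0],-1],[[0.10,0.37,0.03],[0,0,0],-1],[[0.10,0.37,0.03],[0,0,0],-1],[[0.10,0.37,0.03],[0,0,0],-1],[[0.10,0.37,0.03],[0,0,0],-1],[[0.10,0.37,0.03],[0,0,0],-1],[[0.10,0.37,0.03],[0,0,0],-1]]'
python3 - <<'E'
from h import *
for n in ["wrist"]:
    K,W=cam(n); im=imaging.read_camera(n); cv2.imwrite("pics/w1.png",im)
    for t in NAMES:
        for d in imaging.tip_of(t,n)[:1]: print(t,round(d["score"],2),np.round(d["point"]),at_z(K,W,d["point"],.01 if t in NAMES[3:8] else 0).round(4))
    for t,z in dict(spill_tray=.026,mat=.003,parts_tray=.018).items():
      for d in imaging.regions_of(t,n)[:1]:
        c=max(cv2.findContours(d["region"].astype(np.uint8),0,1)[0],key=cv2.contourArea)[:,0]
        P=np.array([at_z(K,W,p,z)[:2] for p in c],np.float32)
        print(t,[np.round(v,1) for v in cv2.minAreaRect(P*1000)])
E
```

```text
clock: 2.75
tool_pos: [0.4981, 0.0986, 0.4981]
tool_rot: [3.141, -0.0, 1.563]
ft_force: [-0.5, -0.7, 0.3]
finger_gap: 1.0
grasp_force: 0.0
spill_tray 0.78 [336. 225.] [ 0.5376 -0.0129  0.    ]
mat 0.46 [317. 178.] [0.5037 0.0726 0.    ]
parts_tray 0.81 [325. 381.] [ 0.5184 -0.3548  0.    ]
spray_can 0.8 [322. 230.] [ 0.5123 -0.0186  0.01  ]
solvent_can 0.9 [318. 183.] [0.5048 0.0652 0.01  ]
oil_bottle 0.71 [324. 269.] [ 0.5163 -0.0941  0.01  ]
grease_tin 0.77 [357. 191.] [0.573  0.0509 0.01  ]
jar 0.61 [356. 254.] [ 0.5738 -0.0635  0.01  ]
spill_tray [array([539.8, -11.7]), array([176.2, 291.5]), np.float64(2.0)]
mat [array([494.6, 275.4]), array([135.7, 142. ]), np.float64(85.4)]
parts_tray [array([ 518.9, -349.3]), array([186.9, 169.3]), np.float64(88.1)]
```

View pics/w1.png

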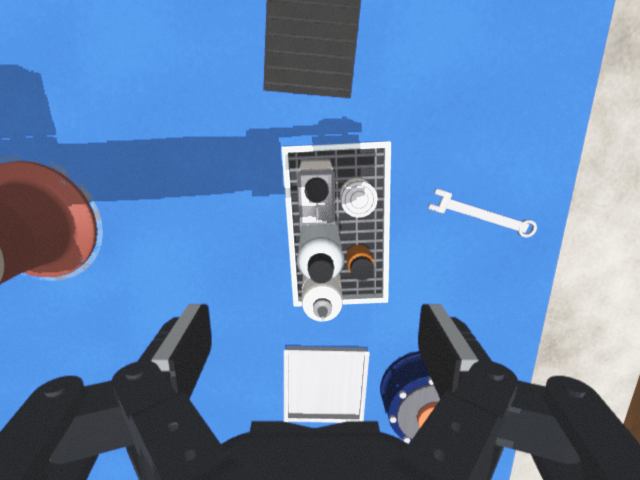

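The view from above shows the solvent cap at (316,189), the spray cap top at (321,268), the oil spout at (322,306) and the tin at (358,198). The tray is turned about 2°. I'll back-project the tops.

Run:
```python
from h import *
K,W=cam("wrist")
for t,p,z in [("solvcap",(316.5,189),.165),("spraycap",(320.5,268),.192),("oiltip",(322,307),.174),("tin",(358,198),.052),("jar",(361,267),.07)]: print(t,at_z(K,W,p,z).round(4))
im=imaging.read_camera("wrist")[130:340,260:420]
cv2.imwrite("pics/w1c.png",cv2.resize(im,None,fx=2.8,fy=2.8,interpolation=cv2.INTER_CUBIC))
# crops of fixed cams
for n,b in [("scene",(140,260,250,400)),("side",(165,330,195,325))]:
    im=imaging.read_camera(n); cv2.imwrite(f"pics/{n}c.png",cv2.resize(im[b[0]:b[1],b[2]:b[3]],None,fx=4,fy=3.6 if n=="side" else 4,interpolation=cv2.INTER_CUBIC))
```

```text
solvcap [0.5018 0.0834 0.165 ]
spraycap [ 0.5059 -0.0146  0.192 ]
oiltip [ 0.508  -0.0821  0.174 ]
tin [0.5688 0.0451 0.052 ]
jar [ 0.5748 -0.0677  0.07  ]
```

View pics/w1c.png

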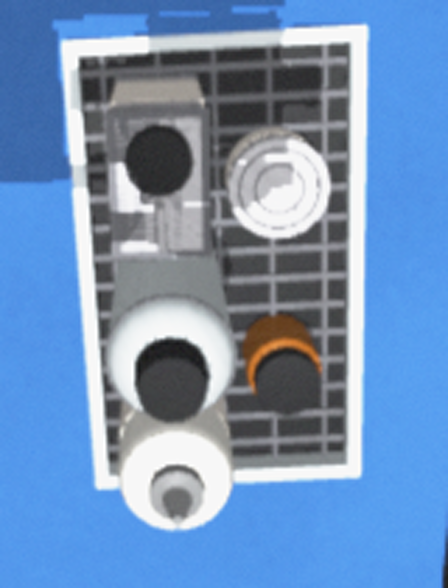

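View pics/scenec.png

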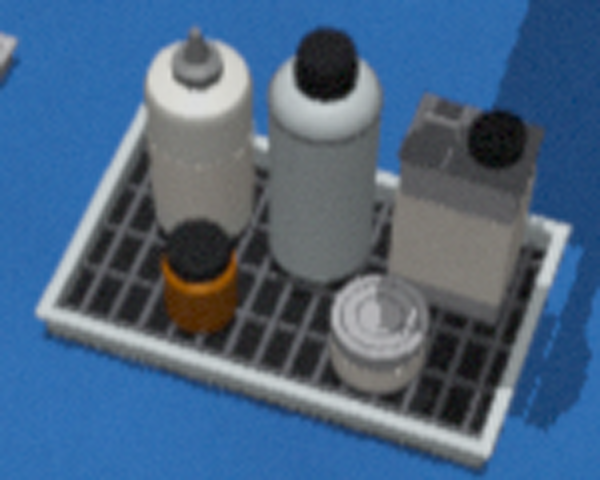

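Run:
```python
from h import *
K,W=cam("wrist"); f=lambda x,y:(260+x/2.8,130+y/2.8)
for t,p,z in [("oiltip",f(178,516),.176),("spray",f(171,385),.192),("c1",f(110,106),.148),("c2",f(205,108),.148),("c3",f(211,250),.148),("c4",f(116,253),.148),("tin",f(281,186),.052),("jar",f(288,378),.072)]: print(t,at_z(K,W,p,z).round(4))
K,W=cam("scene"); f=lambda x,y:(250+x/4,140+y/4)
for t,p,z in [("oiltip",f(195,28),.176),("spray",f(327,48),.192),("solvcap",f(500,132),.165),("tin",f(380,316),.052),("jar",f(200,246),.072)]: print("scene",t,at_z(K,W,p,z).round(4))
```

```text
oiltip [ 0.5102 -0.0921  0.176 ]
spray [ 0.5068 -0.0135  0.192 ]
c1 [0.4797 0.1085 0.148 ]
c2 [0.5239 0.1071 0.148 ]
c3 [0.5272 0.0383 0.148 ]
c4 [0.481  0.0373 0.148 ]
tin [0.5725 0.0481 0.052 ]
jar [ 0.5776 -0.0628  0.072 ]
scene oiltip [ 0.5066 -0.0955  0.176 ]
scene spray [ 0.5048 -0.0165  0.192 ]
scene solvcap [0.5024 0.0858 0.165 ]
scene tin [0.57   0.0465 0.052 ]
scene jar [ 0.577  -0.0655  0.072 ]
```

```bash
python3 -m crank '[[[0.005,-0.026,-0.04],[0,0,2.5],-1],[[0.005,-0.026,-0.09],[0,0,2.5],-1],[[0.005,-0.026,-0.14],[0,0,2.5],-1],[[0.005,-0.026,-0.19],[0,0,2.5],-1],[[0.005,-0.026,-0.24],[0,0,2.5],-1],[[0.005,-0.026,-0.278],[0,0,2.5],-1],[[0.005,-0.026,-0.278],[0,0,2.5],-1],[[0.005,-0.026,-0.278],[0,0,2.5],-1]]'
python3 - <<'E'
from h import *
cv2.imwrite("pics/w2.png",imaging.read_camera("wrist")); s=monitor.get_state(); print(s["tool_pos"],np.degrees(s["tool_rot"]))
E
```

```text
clock: 4.35
tool_pos: [0.5031, 0.0697, 0.2203]
tool_rot: [-3.141, 0.0, 1.604]
ft_force: [1.1, -0.6, -0.1]
finger_gap: 1.001
grasp_force: 0.0
[0.50427863 0.06966815 0.22228824] [1.79802478e+02 8.88510016e-03 9.19242441e+01]
```

View pics/w2.png

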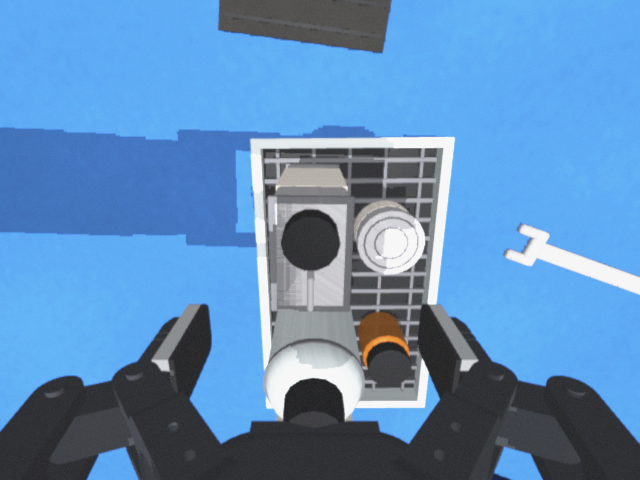

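The solvent can's cap (311,240) lies midway between the fingers, and the can is aligned with the tray. Descending and gripping.

```bash
python3 -m crank '[[[0,0.002,-0.03],[0,0,0],-1],[[0,0.002,-0.06],[0,0,0],-1],[[0,0.002,-0.085],[0,0,0],-1],[[0,0.002,-0.098],[0,0,0],-1],[[0,0.002,-0.098],[0,0,0],-1],[[0,0.002,-0.098],[0,0,0],0],[[0,0.002,-0.098],[0,0,0],1],[[0,0.002,-0.098],[0,0,0],1]]'
python3 -m crank '[[[0,0,0],[0,0,0],1],[[0,0,0],[0,0,0],1],[[0,0,0],[0,0,0],1],[[0,0,0],[0,0,0],1],[[0,0,0.01],[0,0,0],1],[[0,0,0.03],[0,0,0],1],[[0,0,0.05],[0,0,0],1],[[0,0,0.06],[0,0,0],1]]'
```

```text
clock: 5.2
tool_pos: [0.5038, 0.0717, 0.1238]
tool_rot: [3.14, 0.0, 1.604]
ft_force: [-3.5, -1.2, 6.2]
finger_gap: 0.536
grasp_force: 59.5
clock: 6.0
tool_pos: [0.5037, 0.0717, 0.1838]
tool_rot: [3.139, 0.0, 1.604]
ft_force: [0.1, -0.2, -3.8]
finger_gap: 0.538
grasp_force: 62.0
```

```bash
python3 -m crank '[[[0,0.03,0],[0,0,0],1],[[0,0.075,0],[0,0,0],1],[[0,0.12,0],[0,0,0],1],[[0,0.165,0],[0,0,0],1],[[0,0.21,0],[0,0,0],1],[[0,0.255,0],[0,0,0],1],[[0,0.30,0],[0,0,0],1],[[0,0.33,0],[0,0,0],1]]'
python3 -m crank '[[[0,0.025,0],[0,0,0],1],[[0,0.037,0],[0,0,0],1],[[0,0.04,-0.02],[0,0,0],1],[[0,0.04,-0.04],[0,0,0],1],[[0,0.04,-0.055],[0,0,0],1],[[0,0.04,-0.063],[0,0,0],1],[[0,0.04,-0.066],[0,0,0],1],[[0,0.04,-0.066],[0,0,0],1]]'
python3 - <<'E'
from h import *
for n in ["scene","side"]:
    K,W=cam(n); im=imaging.read_camera(n)
    if n=="scene": cv2.imwrite("pics/s2.png",im)
E
```

```text
clock: 6.8
tool_pos: [0.5021, 0.4044, 0.181]
tool_rot: [-3.141, -0.0, 1.606]
ft_force: [1.0, -1.5, -4.0]
finger_gap: 0.53
grasp_force: 62.2
clock: 7.6
tool_pos: [0.5034, 0.4414, 0.1169]
tool_rot: [3.141, -0.0, 1.604]
ft_force: [-1.7, -2.1, -0.2]
finger_gap: 0.534
grasp_force: 61.5
```

View pics/s2.png

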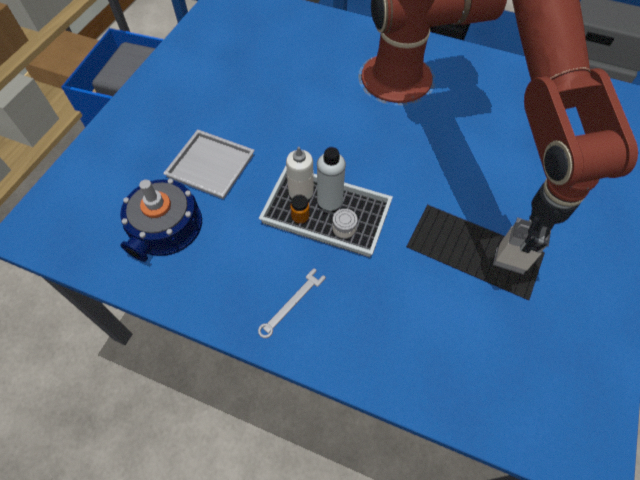

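The can stands on the mat at (520,245). Releasing it and going to the spray can.

```bash
python3 -m crank '[[[0,0,0],[0,0,0],0],[[0,0,0],[0,0,0],-0.5],[[0,0,0],[0,0,0],-1],[[0,0,0],[0,0,0],-1],[[0,0,0.03],[0,0,0],-1],[[0,0,0.07],[0,0,0],-1],[[0,0,0.11],[0,0,0],-1],[[0,0,0.13],[0,0,0],-1]]'
python3 -m crank '[[[0.002,-0.05,0],[0,0,0],-1],[[0.002,-0.10,0],[0,0,0],-1],[[0.002,-0.15,0],[0,0,0],-1],[[0.002,-0.2,0],[0,0,0],-1],[[0.002,-0.25,0],[0,0,0],-1],[[0.002,-0.3,0],[0,0,0],-1],[[0.002,-0.35,0],[0,0,0],-1],[[0.002,-0.39,0],[0,0,0],-1]]'
python3 -m crank '[[[0.001,-0.045,0],[0,0,0],-1],[[0.001,-0.066,0],[0,0,0],-1],[[0.001,-0.066,0],[0,0,0],-1],[[0.001,-0.066,0],[0,0,0],-1],[[0.001,-0.066,0],[0,0,0],-1],[[0.001,-0.066,0],[0,0,0],-1],[[0.001,-0.066,0],[0,0,0],-1],[[0.001,-0.066,0],[0,0,0],-1]]'
python3 - <<'E'
from h import *
im=imaging.read_camera("wrist"); cv2.imwrite("pics/w3.png",im)
K,W=cam("scene"); imaging.read_camera("scene")
for d in imaging.tip_of("solvent_can","scene")[:1]: print(d["score"],at_z(K,W,d["point"],.003))
E
```

```text
clock: 8.5
tool_pos: [0.5044, 0.4427, 0.2509]
tool_rot: [3.136, -0.004, 1.604]
ft_force: [0.3, 0.7, 0.2]
finger_gap: 1.001
grasp_force: 0.0
clock: 9.3
tool_pos: [0.5049, 0.0493, 0.246]
tool_rot: [3.14, 0.0, 1.603]
ft_force: [0.3, -0.3, 0.1]
finger_gap: 1.004
grasp_force: 0.0
clock: 10.1
tool_pos: [0.506, -0.0136, 0.2457]
tool_rot: [-3.142, -0.0, 1.606]
ft_force: [0.6, -0.1, 0.2]
finger_gap: 1.002
grasp_force: 0.0
0.89 [0.50596539 0.43087842 0.003     ]
```

View pics/w3.png

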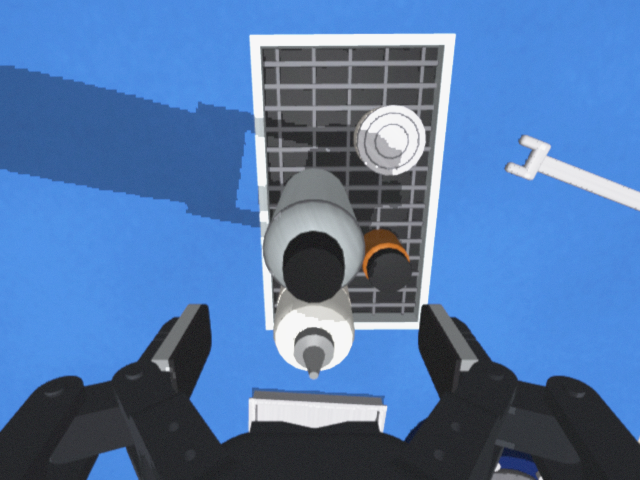

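```bash
python3 -m crank '[[[0,0,-0.03],[0,0,0],-1],[[0,0,-0.065],[0,0,0],-1],[[0,0,-0.09],[0,0,0],-1],[[0,0,-0.10],[0,0,0],-1],[[0,0,-0.105],[0,0,0],-1],[[0,0,-0.105],[0,0,0],-1],[[0,0,-0.105],[0,0,0],0],[[0,0,-0.105],[0,0,0],1]]'
python3 -m crank '[[[0,0,0],[0,0,0],1],[[0,0,0],[0,0,0],1],[[0,0,0],[0,0,0],1],[[0,0,0],[0,0,0],1],[[0,0,0.01],[0,0,0],1],[[0,0,0.03],[0,0,0],1],[[0,0,0.05],[0,0,0],1],[[0,0,0.06],[0,0,0],1]]'
```

```text
clock: 11.05
tool_pos: [0.5073, -0.0146, 0.1433]
tool_rot: [3.139, 0.001, 1.604]
ft_force: [-1.4, -0.1, -1.6]
finger_gap: 0.741
grasp_force: 66.1
clock: 11.85
tool_pos: [0.5066, -0.0144, 0.2025]
tool_rot: [3.139, 0.0, 1.604]
ft_force: [0.9, -0.5, -3.5]
finger_gap: 0.741
grasp_force: 66.9
```

```bash
python3 -m crank '[[[0,0.03,0],[0,0,0],1],[[0,0.075,0],[0,0,0],1],[[0,0.12,0],[0,0,0],1],[[0,0.165,0],[0,0,0],1],[[0,0.21,0],[0,0,0],1],[[0,0.255,0],[0,0,0],1],[[0,0.30,0],[0,0,0],1],[[0,0.335,0],[0,0,0],1]]'
python3 -m crank '[[[0,0.017,0],[0,0,0],1],[[0,0.025,0],[0,0,0],1],[[0,0.025,-0.02],[0,0,0],1],[[0,0.025,-0.04],[0,0,0],1],[[0,0.025,-0.055],[0,0,0],1],[[0,0.025,-0.063],[0,0,0],1],[[0,0.025,-0.066],[0,0,0],1],[[0,0.025,-0.066],[0,0,0],1]]'
python3 - <<'E'
from h import *
im=imaging.read_camera("side"); cv2.imwrite("pics/s3.png",im[60:320,150:370].repeat(2,0).repeat(2,1))
E
```

```text
clock: 12.65
tool_pos: [0.5051, 0.323, 0.1999]
tool_rot: [-3.14, 0.0, 1.606]
ft_force: [-0.1, -0.8, -4.7]
finger_gap: 0.737
grasp_force: 66.8
clock: 13.45
tool_pos: [0.5064, 0.3454, 0.1363]
tool_rot: [3.142, -0.0, 1.604]
ft_force: [-2.4, -1.4, 3.0]
finger_gap: 0.742
grasp_force: 67.5
```

View pics/s3.png

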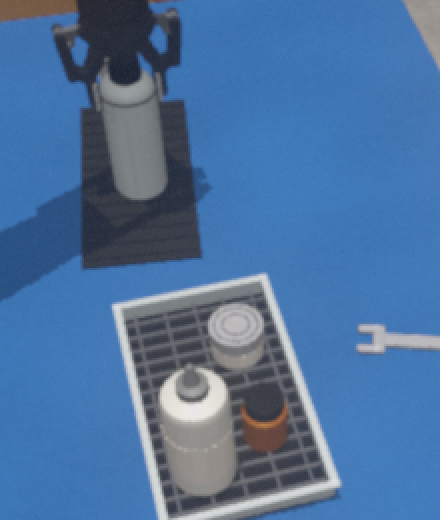

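The spray can stands upright on the mat. Next is the oil bottle.

```bash
python3 -m crank '[[[0,0,0],[0,0,0],0],[[0,0,0],[0,0,0],-0.5],[[0,0,0],[0,0,0],-1],[[0,0,0],[0,0,0],-1],[[0,0,0.03],[0,0,0],-1],[[0,0,0.07],[0,0,0],-1],[[0,0,0.11],[0,0,0],-1],[[0,0,0.11],[0,0,0],-1]]'
python3 -m crank '[[[0.002,-0.05,0],[0,0,0],-1],[[0.002,-0.10,0],[0,0,0],-1],[[0.002,-0.15,0],[0,0,0],-1],[[0.002,-0.2,0],[0,0,0],-1],[[0.002,-0.25,0],[0,0,0],-1],[[0.002,-0.3,0],[0,0,0],-1],[[0.002,-0.35,0],[0,0,0],-1],[[0.002,-0.39,0],[0,0,0],-1]]'
python3 -m crank '[[[0,-0.04,0],[0,0,0],-1],[[0,-0.049,0],[0,0,0],-1],[[0,-0.049,-0.02],[0,0,0],-1],[[0,-0.049,-0.02],[0,0,0],-1],[[0,-0.049,-0.02],[0,0,0],-1],[[0,-0.049,-0.02],[0,0,0],-1],[[0,-0.049,-0.02],[0,0,0],-1],[[0,-0.049,-0.02],[0,0,0],-1]]'
python3 - <<'E'
from h import *
im=imaging.read_camera("wrist"); cv2.imwrite("pics/w4.png",im)
K,W=cam("scene"); imaging.read_camera("scene")
for t in ["solvent_can","spray_can"]:
  for d in imaging.tip_of(t,"scene")[:1]: print(t,d["score"],at_z(K,W,d["point"],.003))
E
```

```text
clock: 14.3
tool_pos: [0.5093, 0.3473, 0.2528]
tool_rot: [3.129, -0.006, 1.604]
ft_force: [0.5, 0.7, 0.7]
finger_gap: 1.002
grasp_force: 0.0
clock: 15.1
tool_pos: [0.5076, -0.0469, 0.2441]
tool_rot: [3.141, 0.001, 1.603]
ft_force: [0.7, 0.1, 0.4]
finger_gap: 1.002
grasp_force: 0.0
clock: 15.9
tool_pos: [0.5084, -0.093, 0.2254]
tool_rot: [3.14, 0.0, 1.605]
ft_force: [-0.0, 0.1, 0.2]
finger_gap: 1.001
grasp_force: 0.0
solvent_can 0.68 [0.49855194 0.43272059 0.003     ]
spray_can 0.78 [0.49852082 0.34582373 0.003     ]
```

View pics/w4.png

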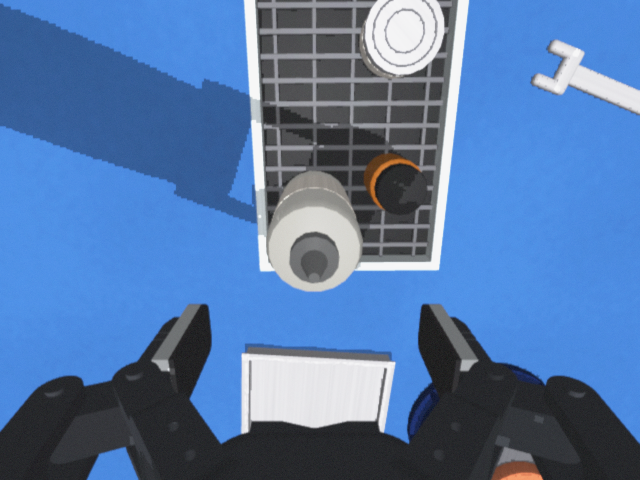

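```bash
python3 -m crank '[[[0,0,-0.03],[0,0,0],-1],[[0,0,-0.065],[0,0,0],-1],[[0,0,-0.09],[0,0,0],-1],[[0,0,-0.10],[0,0,0],-1],[[0,0,-0.102],[0,0,0],-1],[[0,0,-0.102],[0,0,0],-1],[[0,0,-0.102],[0,0,0],0],[[0,0,-0.102],[0,0,0],1]]'
python3 -m crank '[[[0,0,0],[0,0,0],1],[[0,0,0],[0,0,0],1],[[0,0,0],[0,0,0],1],[[0,0,0],[0,0,0],1],[[0,0,0.01],[0,0,0],1],[[0,0,0.03],[0,0,0],1],[[0,0,0.05],[0,0,0],1],[[0,0,0.06],[0,0,0],1]]'
```

```text
clock: 16.9
tool_pos: [0.5093, -0.0939, 0.1253]
tool_rot: [3.139, 0.002, 1.604]
ft_force: [3.3, -0.3, -0.7]
finger_gap: 0.722
grasp_force: 65.3
clock: 17.7
tool_pos: [0.5087, -0.0935, 0.1849]
tool_rot: [3.139, 0.001, 1.604]
ft_force: [0.4, -0.1, -1.0]
finger_gap: 0.72
grasp_force: 66.2
```

```bash
python3 -m crank '[[[0,0.03,0],[0,0,0],1],[[0,0.075,0],[0,0,0],1],[[0,0.12,0],[0,0,0],1],[[0,0.165,0],[0,0,0],1],[[0,0.21,0],[0,0,0],1],[[0,0.255,0],[0,0,0],1],[[0,0.30,0],[0,0,0],1],[[0,0.33,0],[0,0,0],1]]'
python3 -m crank '[[[0,0.013,0],[0,0,0],1],[[0,0.013,0],[0,0,0],1],[[0,0.013,-0.02],[0,0,0],1],[[0,0.013,-0.04],[0,0,0],1],[[0,0.013,-0.055],[0,0,0],1],[[0,0.013,-0.063],[0,0,0],1],[[0,0.013,-0.066],[0,0,0],1],[[0,0.013,-0.066],[0,0,0],1]]'
python3 - <<'E'
from h import *
im=imaging.read_camera("side"); cv2.imwrite("pics/s4.png",im[40:320,150:370].repeat(2,0).repeat(2,1))
E
```

```text
clock: 18.5
tool_pos: [0.5072, 0.2394, 0.1824]
tool_rot: [-3.141, -0.001, 1.606]
ft_force: [-0.3, -0.4, -3.0]
finger_gap: 0.722
grasp_force: 66.1
clock: 19.3
tool_pos: [0.5084, 0.2491, 0.1183]
tool_rot: [-3.141, 0.0, 1.604]
ft_force: [-4.3, -0.9, 5.3]
finger_gap: 0.718
grasp_force: 66.9
```

View pics/s4.png

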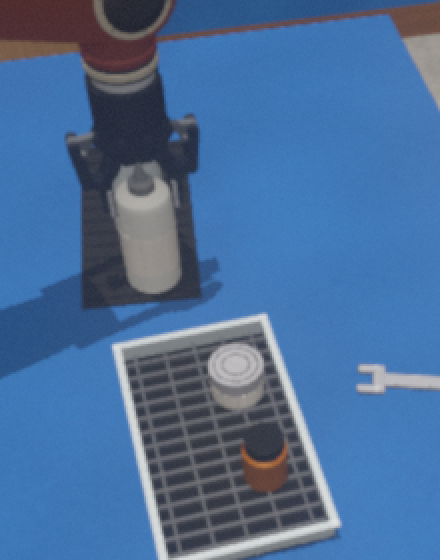

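```bash
python3 -m crank '[[[0,0,0],[0,0,0],0],[[0,0,0],[0,0,0],-0.5],[[0,0,0],[0,0,0],-1],[[0,0,0],[0,0,0],-1],[[0,0,0.03],[0,0,0],-1],[[0,0,0.07],[0,0,0],-1],[[0,0,0.11],[0,0,0],-1],[[0,0,0.13],[0,0,0],-1]]'
python3 -m crank '[[[0.062,-0.202,-0.03],[0,0,-60],-1],[[0.062,-0.202,-0.03],[0,0,-60],-1],[[0.062,-0.202,-0.03],[0,0,-60],-1],[[0.062,-0.202,-0.03],[0,0,-60],-1],[[0.062,-0.202,-0.03],[0,0,-60],-1],[[0.062,-0.202,-0.03],[0,0,-60],-1],[[0.062,-0.202,-0.03],[0,0,-60],-1],[[0.062,-0.202,-0.03],[0,0,-60],-1]]'
python3 -m crank '[[[0,0,-0.03],[0,0,-30],-1],[[0,0,-0.03],[0,0,-30],-1],[[0,0,-0.03],[0,0,-30],-1],[[0,0,-0.03],[0,0,-30],-1],[[0,0,-0.03],[0,0,-30],-1],[[0,0,-0.03],[0,0,-30],-1],[[0,0,-0.03],[0,0,-30],-1],[[0,0,-0.03],[0,0,-30],-1]]'
python3 - <<'E'
from h import *
K,W=cam("wrist"); im=imaging.read_camera("wrist"); cv2.imwrite("pics/w5.png",im)
for t,z in [("grease_tin",.052),("jar",.072),("parts_tray",0)]:
  for d in imaging.regions_of(t,"wrist")[:1]: print(t,d["score"],d["point"],at_z(K,W,d["point"],z))
for c in ["scene","side"]:
  K,W=cam(c); imaging.read_camera(c)
  for t in ["solvent_can","spray_can","oil_bottle","grease_tin","parts_tray"]:
    for d in imaging.tip_of(t,c)[:1]: print(c,t,round(d["score"],2),at_z(K,W,d["point"],.003 if t!="grease_tin" else .01))
E
```

```text
clock: 20.15
tool_pos: [0.5097, 0.2502, 0.2514]
tool_rot: [3.135, -0.002, 1.604]
ft_force: [0.5, -0.7, 0.4]
finger_gap: 1.001
grasp_force: 0.0
clock: 20.95
tool_pos: [0.5702, 0.0473, 0.2166]
tool_rot: [3.141, -0.0, 0.557]
ft_force: [-0.8, 0.0, 0.1]
finger_gap: 1.0
grasp_force: 0.0
clock: 21.75
tool_pos: [0.5701, 0.0477, 0.1868]
tool_rot: [3.142, -0.0, 0.035]
ft_force: [0.5, -0.0, 0.0]
finger_gap: 1.001
grasp_force: 0.0
grease_tin 0.92 [315.5, 218.1] [0.57800593 0.04703302 0.052     ]
jar 0.62 [462.9, 221.6] [ 0.58481712 -0.0546042   0.072     ]
parts_tray 0.86 [635.9, 335.2] [ 0.45250581 -0.27895647  0.        ]
scene solvent_can 0.84 [0.50362368 0.4365504  0.003     ]
scene spray_can 0.73 [0.49453815 0.3395117  0.003     ]
scene oil_bottle 0.81 [0.50606765 0.24764916 0.003     ]
scene grease_tin 0.71 [0.57536256 0.05151491 0.01      ]
scene parts_tray 0.74 [0.79542603 0.01719112 0.003     ]
side solvent_can 0.25 [0.78901146 0.00143456 0.003     ]
side oil_bottle 0.61 [0.50163374 0.24899457 0.003     ]
side grease_tin 0.81 [0.57084932 0.03665415 0.01      ]
side parts_tray 0.87 [ 0.50980842 -0.35418418  0.003     ]
```

View pics/w5.png

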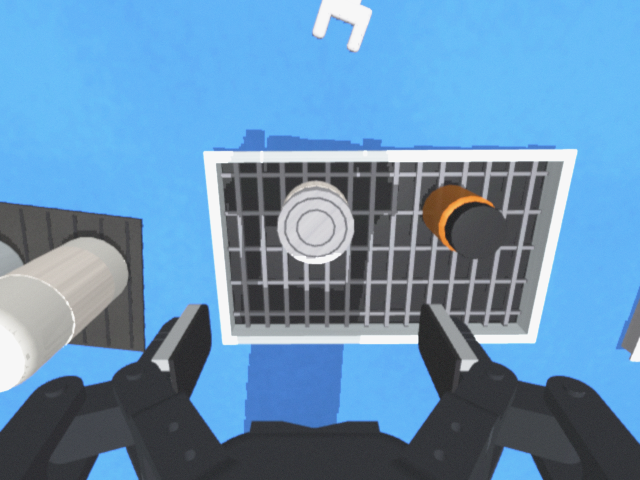

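The tin lid is centred at about (316,227), midway between the fingers, and the jar is well clear. Descending to grip it.

```bash
python3 -m crank '[[[0.001,0,-0.04],[0,0,0],-1],[[0.001,0,-0.08],[0,0,0],-1],[[0.001,0,-0.115],[0,0,0],-1],[[0.001,0,-0.14],[0,0,0],-1],[[0.001,0,-0.15],[0,0,0],-1],[[0.001,0,-0.15],[0,0,0],-1],[[0.001,0,-0.15],[0,0,0],0],[[0.001,0,-0.15],[0,0,0],1]]'
python3 -m crank '[[[0,0,0],[0,0,0],1],[[0,0,0],[0,0,0],1],[[0,0,0],[0,0,0],1],[[0,0,0],[0,0,0],1],[[0,0,0.01],[0,0,0],1],[[0,0,0.04],[0,0,0],1],[[0,0,0.08],[0,0,0],1],[[0,0,0.12],[0,0,0],1]]'
```

```text
clock: 23.35
tool_pos: [0.5727, 0.0476, 0.0389]
tool_rot: [3.141, -0.004, 0.034]
ft_force: [-0.0, -0.2, 0.2]
finger_gap: 0.693
grasp_force: 0.0
clock: 24.15
tool_pos: [0.5699, 0.0477, 0.1575]
tool_rot: [-3.141, 0.002, 0.034]
ft_force: [1.0, 0.6, -1.6]
finger_gap: 0.657
grasp_force: 64.0
```

```bash
python3 -m crank '[[[-0.005,-0.03,0],[0,0,0],1],[[-0.01,-0.075,0],[0,0,0],1],[[-0.02,-0.12,0],[0,0,0],1],[[-0.03,-0.165,0],[0,0,0],1],[[-0.04,-0.21,0],[0,0,0],1],[[-0.05,-0.255,0],[0,0,0],1],[[-0.057,-0.30,0],[0,0,0],1],[[-0.057,-0.34,0],[0,0,0],1]]'
python3 -m crank '[[[0,-0.04,0],[0,0,0],1],[[0,-0.06,0],[0,0,0],1],[[0,-0.06,-0.04],[0,0,0],1],[[0,-0.06,-0.08],[0,0,0],1],[[0,-0.06,-0.11],[0,0,0],1],[[0,-0.06,-0.122],[0,0,0],1],[[0,-0.06,-0.126],[0,0,0],1],[[0,-0.06,-0.126],[0,0,0],1]]'
python3 -m crank '[[[0,0,0],[0,0,0],0.3],[[0,0,0],[0,0,0],-0.2],[[0,0,0],[0,0,0],-0.8],[[0,0,0],[0,0,0],-1],[[0,0,0],[0,0,0],-1],[[0,0,0.03],[0,0,0],-1],[[0,0,0.08],[0,0,0],-1],[[0,0,0.13],[0,0,0],-1]]'
python3 - <<'E'
from h import *
im=imaging.read_camera("scene"); K,W=cam("scene"); a=cv2.resize(im[100:310,120:560],None,fx=1.8,fy=1.8); cv2.imwrite("pics/s5.png",a)
for t in ["grease_tin","parts_tray"]:
    for d in imaging.tip_of(t,"scene")[:1]: print(t,round(d["score"],2),at_z(K,W,d["point"],.003))
E
```

```text
clock: 24.95
tool_pos: [0.5126, -0.2941, 0.1569]
tool_rot: [-3.141, 0.001, 0.032]
ft_force: [1.0, 0.1, -0.7]
finger_gap: 0.655
grasp_force: 64.0
clock: 25.75
tool_pos: [0.5148, -0.3523, 0.0323]
tool_rot: [3.141, -0.001, 0.034]
ft_force: [-0.8, 0.3, 1.1]
finger_gap: 0.65
grasp_force: 64.9
clock: 26.55
tool_pos: [0.5131, -0.3517, 0.1606]
tool_rot: [-3.14, 0.002, 0.033]
ft_force: [0.3, -1.1, 1.1]
finger_gap: 0.997
grasp_force: 0.0
grease_tin 0.72 [ 0.50893148 -0.3537792   0.003     ]
parts_tray 0.6 [ 0.51013645 -0.35311482  0.003     ]
```

View pics/s5.png

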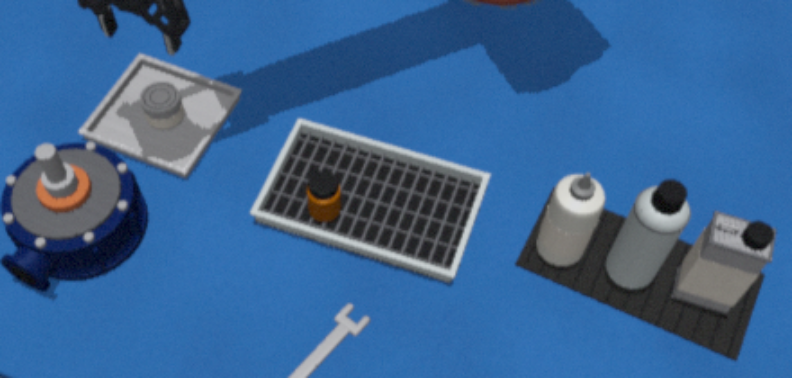

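The tin sits in the middle of the parts tray and all three containers stand on the mat. I'll bring the oil bottle back first.

```bash
python3 -m crank '[[[-0.006,0.02,0.045],[0,0,8],-1],[[-0.006,0.04,0.09],[0,0,16],-1],[[-0.006,0.35,0.09],[0,0,60],-1],[[-0.006,0.35,0.09],[0,0,60],-1],[[-0.006,0.35,0.09],[0,0,60],-1],[[-0.006,0.35,0.09],[0,0,60],-1],[[-0.006,0.35,0.09],[0,0,60],-1],[[-0.006,0.35,0.09],[0,0,60],-1]]'
python3 -m crank '[[[0,0.252,0],[0,0,30],-1],[[0,0.252,0],[0,0,30],-1],[[0,0.252,0],[0,0,30],-1],[[0,0.252,0],[0,0,30],-1],[[0,0.252,0],[0,0,30],-1],[[0,0.252,0],[0,0,30],-1],[[0,0.252,0],[0,0,30],-1],[[0,0.252,0],[0,0,30],-1]]'
python3 - <<'E'
from h import *
im=imaging.read_camera("wrist"); cv2.imwrite("pics/w6.png",im[:,:].copy())
s=monitor.get_state(); print(s["tool_pos"],s["tool_rot"])
E
```

```text
clock: 27.5
tool_pos: [0.5071, -0.0104, 0.249]
tool_rot: [-3.14, 0.001, 1.083]
ft_force: [0.8, -0.7, 0.5]
finger_gap: 1.002
grasp_force: 0.0
clock: 28.3
tool_pos: [0.5077, 0.2388, 0.2494]
tool_rot: [-3.14, 0.001, 1.604]
ft_force: [0.8, -0.3, 0.3]
finger_gap: 1.001
grasp_force: 0.0
[0.5079535  0.23846041 0.24979081] [-3.14032300e+00  7.62419798e-04  1.60277991e+00]
```

View pics/w6.png

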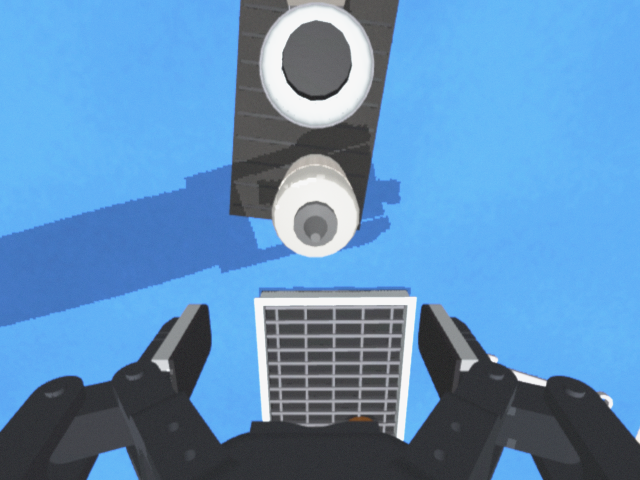

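The tool stands 10 mm short in y because the rows ran out in the transit. I'll correct that while descending; the bottle is centred at column 316.

```bash
python3 -m crank '[[[0,0.010,-0.03],[0,0,0],-1],[[0,0.010,-0.07],[0,0,0],-1],[[0,0.010,-0.11],[0,0,0],-1],[[0,0.010,-0.125],[0,0,0],-1],[[0,0.010,-0.133],[0,0,0],-1],[[0,0.010,-0.133],[0,0,0],-1],[[0,0.010,-0.133],[0,0,0],0],[[0,0.010,-0.133],[0,0,0],1]]'
python3 -m crank '[[[0,0,0],[0,0,0],1],[[0,0,0],[0,0,0],1],[[0,0,0],[0,0,0],1],[[0,0,0],[0,0,0],1],[[0,0,0.01],[0,0,0],1],[[0,0,0.03],[0,0,0],1],[[0,0,0.05],[0,0,0],1],[[0,0,0.066],[0,0,0],1]]'
python3 -m crank '[[[0,-0.03,0],[0,0,0],1],[[0,-0.075,0],[0,0,0],1],[[0,-0.12,0],[0,0,0],1],[[0,-0.165,0],[0,0,0],1],[[0,-0.21,0],[0,0,0],1],[[0,-0.255,0],[0,0,0],1],[[0,-0.30,0],[0,0,0],1],[[0,-0.33,0],[0,0,0],1]]'
python3 -m crank '[[[0,-0.013,0],[0,0,0],1],[[0,-0.013,0],[0,0,0],1],[[0,-0.013,0],[0,0,0],1],[[0,-0.013,0],[0,0,0],1],[[0,-0.013,0],[0,0,0],1],[[0,-0.013,0],[0,0,0],1],[[0,-0.013,0],[0,0,0],1],[[0,-0.013,0],[0,0,0],1]]'
```

```text
clock: 29.15
tool_pos: [0.5097, 0.2502, 0.121]
tool_rot: [3.138, -0.001, 1.604]
ft_force: [3.3, 1.7, -0.5]
finger_gap: 0.719
grasp_force: 65.5
clock: 29.95
tool_pos: [0.5081, 0.2497, 0.1852]
tool_rot: [3.141, -0.0, 1.604]
ft_force: [0.7, -0.0, -2.9]
finger_gap: 0.719
grasp_force: 66.0
clock: 30.75
tool_pos: [0.5076, -0.083, 0.1842]
tool_rot: [3.141, 0.001, 1.602]
ft_force: [0.3, -0.2, -2.6]
finger_gap: 0.719
grasp_force: 66.0
clock: 31.55
tool_pos: [0.508, -0.093, 0.1837]
tool_rot: [-3.142, -0.0, 1.605]
ft_force: [0.0, -0.3, -2.5]
finger_gap: 0.721
grasp_force: 66.0
```

```bash
python3 -m crank '[[[0,0,-0.02],[0,0,0],1],[[0,0,-0.04],[0,0,0],1],[[0,0,-0.05],[0,0,0],1],[[0,0,-0.055],[0,0,0],1],[[0,0,-0.058],[0,0,0],1],[[0,0,-0.06],[0,0,0],1],[[0,0,-0.06],[0,0,0],1],[[0,0,-0.06],[0,0,0],1]]'
python3 -m crank '[[[0,0,0],[0,0,0],0],[[0,0,0],[0,0,0],-0.5],[[0,0,0],[0,0,0],-1],[[0,0,0],[0,0,0],-1],[[0,0,0.03],[0,0,0],-1],[[0,0,0.07],[0,0,0],-1],[[0,0,0.11],[0,0,0],-1],[[0,0,0.13],[0,0,0],-1]]'
python3 -m crank '[[[-0.002,0.05,0],[0,0,0],-1],[[-0.002,0.10,0],[0,0,0],-1],[[-0.002,0.15,0],[0,0,0],-1],[[-0.002,0.2,0],[0,0,0],-1],[[-0.002,0.25,0],[0,0,0],-1],[[-0.002,0.3,0],[0,0,0],-1],[[-0.002,0.35,0],[0,0,0],-1],[[-0.002,0.39,0],[0,0,0],-1]]'
python3 -m crank '[[[0,0.045,0],[0,0,0],-1],[[0,0.049,0],[0,0,0],-1],[[0,0.049,0],[0,0,0],-1],[[0,0.049,0],[0,0,0],-1],[[0,0.049,0],[0,0,0],-1],[[0,0.049,0],[0,0,0],-1],[[0,0.049,0],[0,0,0],-1],[[0,0.049,0],[0,0,0],-1]]'
python3 - <<'E'
from h import *
s=monitor.get_state(); print(s["tool_pos"],s["tool_rot"])
for c in ["scene","side"]:
  K,W=cam(c); imaging.read_camera(c)
  for d in imaging.tip_of("oil_bottle",c)[:1]: print(c,round(d["score"],2),d["point"],at_z(K,W,d["point"],.01))
E
```

```text
clock: 32.35
tool_pos: [0.508, -0.0939, 0.128]
tool_rot: [-3.139, 0.001, 1.605]
ft_force: [-11.0, 2.2, 16.8]
finger_gap: 0.72
grasp_force: 68.3
clock: 33.15
tool_pos: [0.5095, -0.0938, 0.2581]
tool_rot: [3.136, 0.002, 1.604]
ft_force: [1.3, -0.4, -0.9]
finger_gap: 1.001
grasp_force: 0.0
clock: 33.95
tool_pos: [0.5056, 0.2995, 0.2536]
tool_rot: [3.141, -0.001, 1.606]
ft_force: [-0.3, -0.3, 0.2]
finger_gap: 1.003
grasp_force: 0.0
clock: 34.75
tool_pos: [0.5062, 0.3452, 0.2538]
tool_rot: [3.141, -0.0, 1.604]
ft_force: [0.2, -0.1, 0.5]
finger_gap: 1.002
grasp_force: 0.0
[0.50617582 0.34515328 0.25382766] [ 3.14136522e+00 -1.01246128e-04  1.60354661e+00]
scene 0.92 [297.2, 188.0] [ 0.50197856 -0.10840403  0.01      ]
side 0.61 [250.2, 296.4] [ 0.500967   -0.09846619  0.01      ]
```

```bash
cat >> h.py <<'E'
BOX=dict(oil_bottle=dict(scene=(145,202,284,316),side=(238,312,226,270)),spray_can=dict(scene=(145,212,316,346),side=(196,240,218,256)),solvent_can=dict(scene=(162,220,348,386),side=(170,200,210,246)),jar=dict(scene=(192,226,288,312),side=(248,290,270,296)))
def compare(names):
    for c in ["scene","side"]:
        a=cv2.imread(f"pics/{c}0.png"); b=imaging.read_camera(c)
        for n in names:
            y0,y1,x0,x1=BOX[n][c]; up=lambda i:cv2.resize(i,None,fx=4,fy=4,interpolation=cv2.INTER_CUBIC)
            r=cv2.matchTemplate(up(b[y0-10:y1+10,x0-10:x1+10]),up(a[y0:y1,x0:x1]),cv2.TM_CCOEFF_NORMED); _,v,_,p=cv2.minMaxLoc(r)
            print(c,n,"shift px",p[0]/4-10,p[1]/4-10,"score",round(v,3))
E
python3 - <<'E'
from h import *
compare(["oil_bottle","jar"])
im=imaging.read_camera("side"); cv2.imwrite("pics/s7.png",im)
E
```

```text
scene oil_bottle shift px -0.25 -0.25 score 0.988
scene jar shift px 0.0 0.0 score 0.989
side oil_bottle shift px 0.0 0.75 score 0.934
side jar shift px 0.0 0.0 score 0.995
```

```bash
python3 -c "
import cv2,numpy as np
a=cv2.imread('pics/side0.png')[190:330,190:330];b=cv2.imread('pics/s7.png')[190:330,190:330]
cv2.imwrite('pics/cmp.png',cv2.resize(np.hstack([a,b]),None,fx=2.8,fy=2.8))"
```

```text
(no output)
```

View pics/cmp.png

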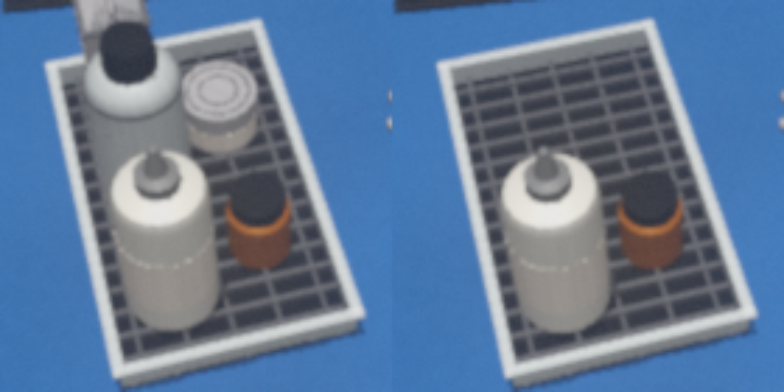

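The before/after comparison shows the oil bottle back in its spot (shift under 1 px) and the jar untouched. I've now viewed 15 pictures, one over the limit of 14, so from here I'll check with numbers only. Spray can next.

```bash
python3 -m crank '[[[0,0,-0.03],[0,0,0],-1],[[0,0,-0.07],[0,0,0],-1],[[0,0,-0.10],[0,0,0],-1],[[0,0,-0.112],[0,0,0],-1],[[0,0,-0.116],[0,0,0],-1],[[0,0,-0.116],[0,0,0],-1],[[0,0,-0.116],[0,0,0],0],[[0,0,-0.116],[0,0,0],1]]'
python3 -m crank '[[[0,0,0],[0,0,0],1],[[0,0,0],[0,0,0],1],[[0,0,0],[0,0,0],1],[[0,0,0],[0,0,0],1],[[0,0,0.01],[0,0,0],1],[[0,0,0.03],[0,0,0],1],[[0,0,0.05],[0,0,0],1],[[0,0,0.066],[0,0,0],1]]'
python3 -m crank '[[[0,-0.03,0],[0,0,0],1],[[0,-0.075,0],[0,0,0],1],[[0,-0.12,0],[0,0,0],1],[[0,-0.165,0],[0,0,0],1],[[0,-0.21,0],[0,0,0],1],[[0,-0.255,0],[0,0,0],1],[[0,-0.30,0],[0,0,0],1],[[0,-0.34,0],[0,0,0],1]]'
python3 -m crank '[[[0,-0.02,0],[0,0,0],1],[[0,-0.02,0],[0,0,0],1],[[0,-0.02,0],[0,0,0],1],[[0,-0.02,-0.02],[0,0,0],1],[[0,-0.02,-0.035],[0,0,0],1],[[0,-0.02,-0.045],[0,0,0],1],[[0,-0.02,-0.05],[0,0,0],1],[[0,-0.02,-0.05],[0,0,0],1]]'
```

```text
clock: 35.9
tool_pos: [0.5073, 0.3466, 0.1409]
tool_rot: [3.138, -0.002, 1.604]
ft_force: [-0.3, 0.1, -2.3]
finger_gap: 0.736
grasp_force: 66.0
clock: 36.7
tool_pos: [0.506, 0.3456, 0.2048]
tool_rot: [3.141, 0.0, 1.604]
ft_force: [0.3, -0.2, -3.6]
finger_gap: 0.733
grasp_force: 66.7
clock: 37.5
tool_pos: [0.5054, 0.0037, 0.2039]
tool_rot: [3.142, 0.0, 1.604]
ft_force: [1.5, 0.6, -3.8]
finger_gap: 0.734
grasp_force: 66.7
clock: 38.3
tool_pos: [0.5054, -0.0138, 0.1526]
tool_rot: [-3.14, -0.001, 1.605]
ft_force: [0.4, -0.0, -3.6]
finger_gap: 0.734
grasp_force: 66.6
```

```bash
python3 -m crank '[[[0,0,-0.002],[0,0,0],1],[[0,0,-0.004],[0,0,0],1],[[0,0,-0.006],[0,0,0],1],[[0,0,-0.007],[0,0,0],1],[[0,0,-0.008],[0,0,0],1],[[0,0,-0.008],[0,0,0],1],[[0,0,-0.008],[0,0,0],1],[[0,0,-0.008],[0,0,0],1]]'
```

```text
clock: 39.1
tool_pos: [0.5066, -0.0146, 0.1479]
tool_rot: [3.141, 0.001, 1.604]
ft_force: [-3.9, 0.3, 7.4]
finger_gap: 0.74
grasp_force: 67.7
```

```bash
python3 -m crank '[[[0,0,0],[0,0,0],0],[[0,0,0],[0,0,0],-0.5],[[0,0,0],[0,0,0],-1],[[0,0,0],[0,0,0],-1],[[0,0,0.03],[0,0,0],-1],[[0,0,0.07],[0,0,0],-1],[[0,0,0.105],[0,0,0],-1],[[0,0,0.105],[0,0,0],-1]]'
python3 -m crank '[[[-0.003,0.05,0],[0,0,0],-1],[[-0.003,0.10,0],[0,0,0],-1],[[-0.003,0.15,0],[0,0,0],-1],[[-0.003,0.2,0],[0,0,0],-1],[[-0.003,0.25,0],[0,0,0],-1],[[-0.003,0.3,0],[0,0,0],-1],[[-0.003,0.35,0],[0,0,0],-1],[[-0.003,0.39,0],[0,0,0],-1]]'
python3 -m crank '[[[0,0.045,0],[0,0,0],-1],[[0,0.066,0],[0,0,0],-1],[[0,0.066,0],[0,0,0],-1],[[0,0.066,0],[0,0,0],-1],[[0,0.066,0],[0,0,0],-1],[[0,0.066,0],[0,0,0],-1],[[0,0.066,0],[0,0,0],-1],[[0,0.066,0],[0,0,0],-1]]'
python3 - <<'E'
from h import *
compare(["oil_bottle","spray_can","jar"])
E
```

```text
clock: 39.9
tool_pos: [0.509, -0.0148, 0.2572]
tool_rot: [3.13, 0.002, 1.604]
ft_force: [0.3, -0.2, 0.5]
finger_gap: 1.001
grasp_force: 0.0
clock: 40.7
tool_pos: [0.5022, 0.3783, 0.2492]
tool_rot: [-3.14, 0.0, 1.606]
ft_force: [0.3, -0.2, 0.3]
finger_gap: 0.996
grasp_force: 0.0
clock: 41.5
tool_pos: [0.5033, 0.4411, 0.2509]
tool_rot: [3.141, -0.0, 1.603]
ft_force: [0.1, -0.5, 0.5]
finger_gap: 1.006
grasp_force: 0.0
scene oil_bottle shift px -0.25 -0.25 score 0.988
scene spray_can shift px -0.25 -0.25 score 0.956
scene jar shift px 0.0 0.0 score 0.989
side oil_bottle shift px -0.25 0.5 score 0.972
side spray_can shift px -0.25 0.25 score 0.946
side jar shift px 0.0 0.0 score 0.996
```

Spray can and oil bottle are both back in place. Solvent can: down to z about 0.119, grip, then −0.37 in y.

```bash
python3 -m crank '[[[0,0,-0.03],[0,0,0],-1],[[0,0,-0.07],[0,0,0],-1],[[0,0,-0.11],[0,0,0],-1],[[0,0,-0.128],[0,0,0],-1],[[0,0,-0.132],[0,0,0],-1],[[0,0,-0.132],[0,0,0],-1],[[0,0,-0.132],[0,0,0],0],[[0,0,-0.132],[0,0,0],1]]'
python3 -m crank '[[[0,0,0],[0,0,0],1],[[0,0,0],[0,0,0],1],[[0,0,0],[0,0,0],1],[[0,0,0],[0,0,0],1],[[0,0,0.01],[0,0,0],1],[[0,0,0.03],[0,0,0],1],[[0,0,0.05],[0,0,0],1],[[0,0,0.066],[0,0,0],1]]'
python3 -m crank '[[[0,-0.03,0],[0,0,0],1],[[0,-0.075,0],[0,0,0],1],[[0,-0.12,0],[0,0,0],1],[[0,-0.165,0],[0,0,0],1],[[0,-0.21,0],[0,0,0],1],[[0,-0.255,0],[0,0,0],1],[[0,-0.30,0],[0,0,0],1],[[0,-0.34,0],[0,0,0],1]]'
python3 -m crank '[[[0,-0.02,0],[0,0,0],1],[[0,-0.03,0],[0,0,0],1],[[0,-0.03,0],[0,0,0],1],[[0,-0.03,-0.02],[0,0,0],1],[[0,-0.03,-0.035],[0,0,0],1],[[0,-0.03,-0.045],[0,0,0],1],[[0,-0.03,-0.05],[0,0,0],1],[[0,-0.03,-0.05],[0,0,0],1]]'
```

```text
clock: 42.4
tool_pos: [0.5044, 0.4426, 0.1216]
tool_rot: [3.138, -0.002, 1.604]
ft_force: [0.3, -0.4, -1.1]
finger_gap: 0.693
grasp_force: 0.0
clock: 43.2
tool_pos: [0.5029, 0.4415, 0.1853]
tool_rot: [-3.141, 0.0, 1.604]
ft_force: [0.5, 0.7, -3.7]
finger_gap: 0.53
grasp_force: 62.0
clock: 44.0
tool_pos: [0.5024, 0.0996, 0.1846]
tool_rot: [-3.141, 0.001, 1.604]
ft_force: [1.5, 0.1, -2.8]
finger_gap: 0.535
grasp_force: 62.3
clock: 44.8
tool_pos: [0.5023, 0.0722, 0.1336]
tool_rot: [-3.139, -0.0, 1.605]
ft_force: [-0.5, -0.0, -4.2]
finger_gap: 0.526
grasp_force: 62.2
```

```bash
python3 -m crank '[[[0,0,-0.002],[0,0,0],1],[[0,0,-0.004],[0,0,0],1],[[0,0,-0.006],[0,0,0],1],[[0,0,-0.007],[0,0,0],1],[[0,0,-0.008],[0,0,0],1],[[0,0,-0.008],[0,0,0],1],[[0,0,-0.008],[0,0,0],1],[[0,0,-0.008],[0,0,0],1]]'
```

```text
clock: 45.6
tool_pos: [0.5033, 0.0718, 0.1281]
tool_rot: [3.141, -0.0, 1.604]
ft_force: [-4.3, 1.3, 5.5]
finger_gap: 0.531
grasp_force: 63.3
```

Contact is at +5.5 N, so I'll release, rise and retreat.

```bash
python3 -m crank '[[[0,0,0],[0,0,0],0],[[0,0,0],[0,0,0],-0.5],[[0,0,0],[0,0,0],-1],[[0,0,0],[0,0,0],-1],[[0,0,0.03],[0,0,0],-1],[[0,0,0.07],[0,0,0],-1],[[0,0,0.11],[0,0,0],-1],[[0,0,0.15],[0,0,0],-1]]'
python3 -m crank '[[[0,0.04,0.03],[0,0,0],-1],[[0,0.08,0.05],[0,0,0],-1],[[0,0.13,0.05],[0,0,0],-1],[[0,0.18,0.05],[0,0,0],-1],[[0,0.23,0.05],[0,0,0],-1],[[0,0.28,0.05],[0,0,0],-1],[[0,0.3,0.05],[0,0,0],-1],[[0,0.3,0.05],[0,0,0],-1]]'
python3 - <<'E'
from h import *
compare(["oil_bottle","spray_can","solvent_can","jar"])
K,W=cam("scene")
for t in ["grease_tin","parts_tray","wrench"]:
    for d in imaging.tip_of(t,"side")[:1]: print(t,round(d["score"],2),at_z(*cam("side"),d["point"],.003))
E
```

```text
clock: 46.4
tool_pos: [0.5029, 0.0716, 0.2781]
tool_rot: [3.141, 0.0, 1.604]
ft_force: [1.1, -0.4, 0.4]
finger_gap: 0.999
grasp_force: 0.0
clock: 47.2
tool_pos: [0.5025, 0.3738, 0.3259]
tool_rot: [-3.141, 0.0, 1.608]
ft_force: [-1.0, -0.4, 0.0]
finger_gap: 1.002
grasp_force: 0.0
scene oil_bottle shift px -0.25 -0.25 score 0.988
scene spray_can shift px -0.25 -0.25 score 0.955
scene solvent_can shift px -0.25 0.0 score 0.745
scene jar shift px 0.0 0.0 score 0.989
side oil_bottle shift px -0.25 0.5 score 0.972
side spray_can shift px -0.25 0.25 score 0.985
side solvent_can shift px 0.75 0.5 score 0.974
side jar shift px 0.0 0.0 score 0.996
grease_tin 0.79 [ 0.51247073 -0.35212653  0.003     ]
parts_tray 0.69 [ 0.514919   -0.35424788  0.003     ]
wrench 0.7 [ 0.79040208 -0.00264934  0.003     ]
```

```bash
python3 -c "
from cell import env
print(env.job_done())"
```

```text
the job is handed in; nothing more can be done
None
```

The job is handed in, with no verdict returned: the grease tin is flat in the parts tray, all three containers are back within 1 px of their starting images, and the jar shows no shift; I viewed 15 pictures, one over the limit of 14.

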